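# Raise the sash of the carving dust hood to the green mark

## Robot

A 7-joint arm with a two-finger parallel gripper is mounted at the origin on the work surface. World frame = base frame: x ahead of the robot, y to its left, z up, the work surface at z = 0. Lengths are in m, angles in rad, forces in N, time in s.
With the tool pointing down it reaches from about 0.425 to 0.825 m from the base axis. Payload 3.6 kg.
Tool frame: the origin (TCP) lies midway between the tips of the shut fingers; the grasp point (between the pads) lies 19 mm behind it; y points along the fingers, x is the direction in which the jaws open and shut, and the axes are right-handed (so a half turn about y gives the same grasp; the last joint's range is limited). The gripper opens to 93 mm and grips with 3 to 60 N. Pads are 15 mm wide; open, the fingers measure 128 mm over their backs; the gripper's body (75 mm by 188 mm) begins 65 mm behind the grasp point.
Start: joints at [1.234, 0.615, -0.013, 1.423, 0.008, 1.103, -0.04], TCP at [0.198, -0.619, 0.219] pointing down, gripper open.
Joint ranges: [-3.12, 3.12], [-0.3, 2.06], [-1.34, 1.32], [0.26, 2.42], [-1.36, 4.5], [0.01, 1.98], [-2.84, 2.84]. Speed limits (rad/s): [2.79, 2.79, 3.14, 3.14, 3.14, 3.14, 3.14].

## Interface

Orientations are given as a unit quaternion [w, x, y, z].
In Python, from workcell import sensors, cams, manip gives the robot as it stands.
- The arm moves only by the tool step_arm, never from a script. Its argument "deltas" is a list of rows, each a list of 3 entries, a list of its own where there are three numbers: the gripper command: -1 is shut, 1 is fully open, values between are in proportion, then the shift along the tool's x, y, z in mm, then the turn about the tool's y in degrees. A call has 1 to 5 rows; each row shifts and turns the commanded pose from where the row before left it, along the tool's axes as they then stand; what a row does not reach is not made up. A row lasts 1/12 s, in which the tool goes at most 41.7 mm and 7.16 degrees, less where a joint would pass 70% of its speed; a pose out of reach is approached as far as the arm can. A call with a gripper value outside its range is refused whole. The fingers move at their own pace and stop on an object; the grip force is fixed at half the most. Time passes only in rows, so rows that do not move let the fingers close. It gives the time, the measured TCP pose, the force and the opening at its end, in the units of the state.
- sensors.observe(): the state, without advancing time (a new reading comes with each control period).
- cams.snapshot(name): name is "scene" or "side" or "wrist"; returns a dict with "frame" (420x560x3 uint8, red, green, blue), "mtx" (3x3 intrinsics, pixels), "R" (3x3) and "t" (3): a world point X has camera coordinates R X + t. Camera axes: x right, y down, z forward; pixel columns grow to the right and rows downward; lengths in m; the calibration is good to about 2 mm. A picture is of the moment at which its call begins. There is no depth.
- manip.hand_in(): hands the job in, once; it reports no verdict.
The state is a dict: "time": time; "joint_positions": joint angles; "joint_vel": joint speeds; "joint_torque": joint torques, N m; "tool_pos": TCP position; "tool_rot": TCP orientation; "ft_force": force on the tool from outside, world axes, zero at the start; "ft_torque": the same for the moment, N m; "gripper_width": finger opening in m.
Only numpy, scipy, OpenCV 4.12 (cv2) and the standard library are available. Lean on these libraries where they do the work, as an engineer would, in place of code of your own. Each camera call takes 0.05 s, during which the arm holds its last target.

## Task

Push the counterweighted clear window of the bench dust hood upward with your fingertips from beneath its orange lip, until the red pointer at the window's lower left corner is level with the green marker on the side rail, then take your hand away and leave it standing there. Work only from below the lip: do not pinch it, push on or drag the clear window or the sloping metal fairing above the lip, and do not shift the green marker or the tool jar, rubbing stone and knife around the hood.

Things in the scene. Friction and masses are not known exactly. Their poses are not given: they have to be found in the camera images.
- sash (a joint): How far the window (sash) has slid up its rails, m: 0 fully down, 0.20 fully up; starts 0.01 to 0.05. The hood's front leans back 55 degrees from vertical, away from the robot. Balanced by counterweights hidden in the side tubes: it stays where it is left and takes about 2 to 4 N along the slope to move, a little more if moved fast.
- lip_under (a point): Middle of the underside of the orange lip in the middle of the window's lower edge, 22.5 mm from the lip's front edge. Axes: z up the slope, the way the sash slides; x square into the hood, forward and 55 degrees below level; y level, left seen from the robot. The space in front of and below the lip is free: fingers pointing along x under it meet nothing before the window's plane, 22.5 mm on.
- lip_root (a point): Middle of the orange lip's underside in the window's plane, axes as lip_under. The lip is 130 mm long (y), 45 mm deep (out from that plane), 12 mm thick (z). With the sash down this point is 50 mm up the slope from the top front edge of the hood's 60 mm high plinth, about 89 mm above the bench.
- pane_mid (a point): Middle of the clear window (340 mm wide, 170 mm along the slope), which moves with the lip. A thin aluminium fairing, as wide as the lip, runs from the top of the lip's front edge 105 mm up the slope, back to the window, so the lip offers nothing to pinch. Axes as lip_under. Window and fairing are not to be pushed or dragged.
- pointer (a point): Middle of the red pointer, a 10 x 45 x 6 mm peg sticking out to the left (+y) at the window's lower left corner, 210 mm to the left of the lip's middle and level with the lip's underside. It moves with the lip. Axes as lip_under.
- band (a point): Middle of the green marker clip on the left rail, 24 mm along the slope and 62 mm wide. Axes as lip_under: the pointer's z in this frame is 0 when it is level with the middle of the marker. The pointer passes freely in front of the clip.
- marker (a joint): Where the green marker clip sits along its rail, m: the value that sash must have for the pointer to be level with the clip's middle. The clip is stiff (15 N); leave it alone.
- hood: The dust hood, fixed to the bench: 390 deep, 420 wide, 295 mm tall, plywood plinth 60 mm high, clear panes, counterweight tubes outside its rear sides. Origin at the middle of its underside; x points to its back, the front of the plinth is at x = -195 mm and the sloping front rises from there.
- tool_jar: Loose glass jar with brushes and tools standing in it, 76 mm across, 200 mm tall, to the right (-y) of the hood. Origin under its middle.
- rub_stone: Loose tan rubbing stone 70 x 100 x 35 mm, on the bench in front of the hood's left part. Origin under its middle.
- knife: Loose carving knife with red handle, 160 mm long, 12 mm high, lying on the bench in front of the hood's right part. Origin under its middle, x along the blade.

How it is judged:
By the outcome, as a careful person would: the job done as asked, in the order asked, and still so for the second after the job is handed in, with the robot touching nothing.
It also fails if it takes over 40 s, if anything falls off the work surface, if the arm or the gripper's body presses on something with over 40 N, if the wrist force passes 120 N, or if a joint passes its speed limit or range.

## Working session

There is one attempt and no reset: what is moved stays moved. The work goes in short steps, Python scripts to look and compute and a tool call to move; the robot and the scene stay as the last step left them, time stands still between calls to the robot, and variables do not carry over. Pictures are saved under pics/ and viewed, and the job is handed in when it is done.

Besides the shell and the picture viewer there is one more tool, called after ">>>" as name(argument=value, ...), one argument or row to a line, values as JSON. step_arm: Moves the arm, as the interface text tells. Its arguments: {"type":"object","properties":{"deltas":{"type":"array"}},"required":["deltas"]}

```bash
mkdir -p pics; ls; cat > h.py <<'E'
import numpy as np, cv2, json
from workcell import sensors, cams, manip
def snap(n,f):
    s=cams.snapshot(n); cv2.imwrite('pics/'+f+'.png',cv2.cvtColor(s['frame'],cv2.COLOR_RGB2BGR)); np.savez('pics/'+f+'.npz',**{k:np.array(v) for k,v in s.items()}); return s
E
python3 - <<'E'
from h import *
print(sensors.observe())
for n in("scene","side","wrist"):
    s=snap(n,n+'0'); R=np.array(s['R']);print(n,-R.T@np.array(s['t']),R[2])
E
```

```text
pics
{'time': 0.0, 'joint_positions': array([ 1.23446935,  0.61592244, -0.01262686,  1.4248912 ,  0.00811503,
        1.10337915, -0.04038878]), 'joint_vel': array([ 0.00130434,  0.0010785 , -0.00018681,  0.00141113,  0.00036805,
        0.00069135, -0.00061794]), 'joint_torque': array([-3.81816726e-04, -4.58927929e+01,  2.09324341e-01, -1.65743494e+01,
       -6.08885475e-02,  2.05297570e-02,  2.36536134e-04]), 'tool_pos': array([ 0.19795129, -0.61829869,  0.2174816 ]), 'tool_rot': array([ 0.57169756, -0.57065981,  0.41757538, -0.41610106]), 'ft_force': array([-0.02496219, -0.38333829, -0.34080361]), 'ft_torque': array([-0.01533901,  0.00154961, -0.00427687]), 'gripper_width': 0.09265280729781017}
scene [ 0.9594174  -0.60556914  0.80670792] [-0.42274748  0.5809839  -0.69551583]
side [0.25674072 0.70302798 0.72546175] [ 0.2588541  -0.73867446 -0.62237817]
wrist [ 0.26768187 -0.59704824  0.38366944] [-0.25286619 -0.07889754 -0.96427894]
```

View pics/scene0.png

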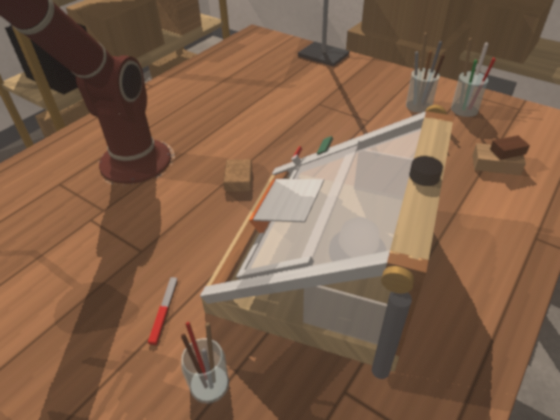

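View pics/side0.png

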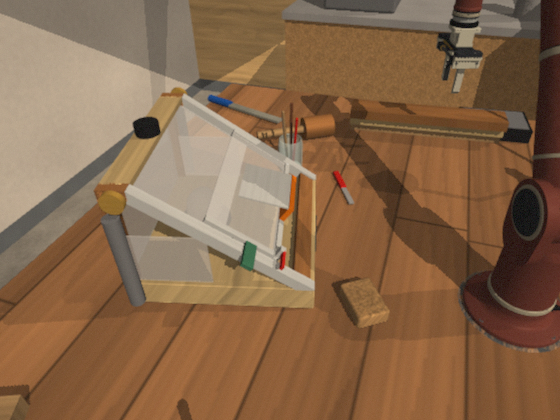

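Scene: hood centre-right (front plinth edge from about (208,295) to (275,178)), orange lip at (265,205), pointer (297,153), green marker (325,145). Side: marker (248,255), pointer (283,260), lip (290,195), stone (364,302), knife (343,187). Zooming in.

```bash
python3 - <<'E'
from h import *
a=cv2.imread('pics/scene0.png')[120:320,190:390]; b=cv2.imread('pics/side0.png')[150:320,200:370]
cv2.imwrite('pics/z1.png',cv2.resize(a,(600,600),interpolation=cv2.INTER_CUBIC))
cv2.imwrite('pics/z2.png',cv2.resize(b,(600,600),interpolation=cv2.INTER_CUBIC))
E
```

```text
(no output)
```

View pics/z1.png

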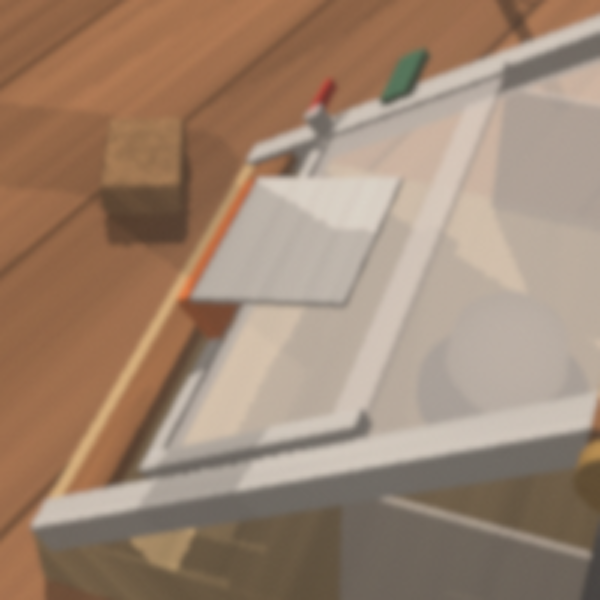

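View pics/z2.png

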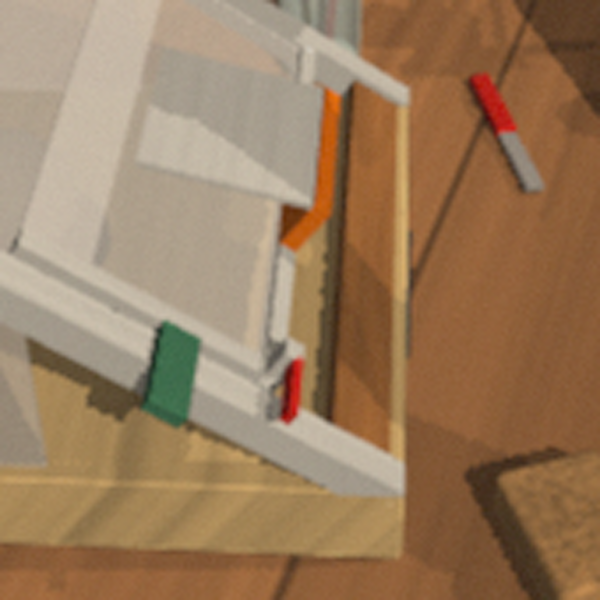

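```bash
cat >> h.py <<'E'
def L(f):
    return dict(np.load('pics/'+f+'.npz'))
def P(s): return s['mtx']@np.c_[s['R'],s['t']]
def tri(a,pa,b,pb):
    X=cv2.triangulatePoints(P(a),P(b),np.array(pa,float).reshape(2,1),np.array(pb,float).reshape(2,1)).ravel();X=X[:3]/X[3]
    return X,[np.round(proj(s,X)-p,1) for s,p in((a,pa),(b,pb))]
def proj(s,X): q=P(s)@np.r_[X,1]; return q[:2]/q[2]
def plane(s,p,z):
    c=-s['R'].T@s['t']; d=s['R'].T@np.linalg.inv(s['mtx'])@np.r_[p,1]; return c+d*(z-c[2])/d[2]
E
python3 - <<'E'
from h import *
a=L('scene0');b=L('side0')
A=lambda x,y:(190+x/3-.33,120+y/3-.33); B=lambda x,y:(200+x*17/60-.36,150+y*17/60-.36)
T={}
for n,p,q in [('FL',(258,178),(312,208)),('FR',(190,298),(325,87)),('BL',(403,180),(135,163)),('BR',(345,303),(160,45))]:
    T[n],e=tri(a,A(*p),b,B(*q)); print(n,T[n].round(4),e)
for m,n in((('FL','FR')),('BL','BR'),('FL','BL'),('FR','BR')): print(m,n,np.linalg.norm(T[m]-T[n]))
def mask(s,k):
    f=cv2.cvtColor(s['frame'],cv2.COLOR_RGB2HSV).astype(int);h,S,v=f[...,0],f[...,1],f[...,2]
    m=((h<6)|(h>174))&(S>150)&(v>90) if k=='r' else (h>60)&(h<95)&(S>80)
    n,l,st,c=cv2.connectedComponentsWithStats(m.astype(np.uint8))
    return [(st[i].tolist(),c[i].round(1).tolist()) for i in range(1,n) if st[i,4]>12]
for k in'rg':
    print(k,mask(a,k));print(k,mask(b,k))
print('plinth FL bottom',plane(b,B(402,555),0),'stone etc', plane(b,(364,302),.035),'knife',plane(b,(343,187),.01),plane(a,(163,312),.01),'jar',plane(a,(209,382),0))
E
```

```text
FL [0.4936 0.0128 0.1548] [array([0.1, 0. ]), array([ 0.1, -0. ])]
FR [ 0.5279 -0.1141  0.1558] [array([-0.4, -0.1]), array([-0.4,  0.1])]
BL [0.5982 0.0395 0.1839] [array([-0.4, -0. ]), array([-0.5,  0.1])]
BR [ 0.6332 -0.0856  0.1867] [array([0.2, 0. ]), array([ 0.2, -0. ])]
FL FR 0.13147385469608244
BL BR 0.12985627578987738
FL BL 0.11182449172920711
FR BR 0.1133420542979184
r [([490, 58, 5, 9, 21], [491.9, 61.8]), ([295, 147, 6, 7, 19], [297.7, 149.9]), ([148, 306, 20, 39, 349], [157.5, 325.2]), ([186, 322, 18, 49, 119], [194.7, 345.8])]
r [([294, 118, 4, 25, 55], [295.5, 130.1]), ([333, 171, 13, 17, 100], [338.9, 178.7]), ([280, 252, 6, 18, 66], [282.3, 260.3]), ([543, 322, 7, 6, 13], [545.7, 324.3])]
g []
g [([241, 242, 15, 28, 295], [248.2, 255.7])]
plinth FL bottom [0.39893713 0.13014079 0.        ] stone etc [0.29788496 0.11372755 0.035     ] knife [ 0.43514002 -0.30608178  0.01      ] [ 0.4447218 -0.318526   0.01     ] jar [ 0.61679576 -0.37357164  0.        ]
```

```bash
python3 - <<'E'
from h import *
a=cv2.imread('pics/scene0.png')[130:170,285:345]; b=cv2.imread('pics/side0.png')[235:280,235:295]
z=np.vstack([cv2.resize(a,(600,400),interpolation=cv2.INTER_CUBIC)]);cv2.imwrite('pics/z3.png',z)
cv2.imwrite('pics/z4.png',cv2.resize(b,(600,450),interpolation=cv2.INTER_CUBIC))
E
```

```text
(no output)
```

View pics/z3.png

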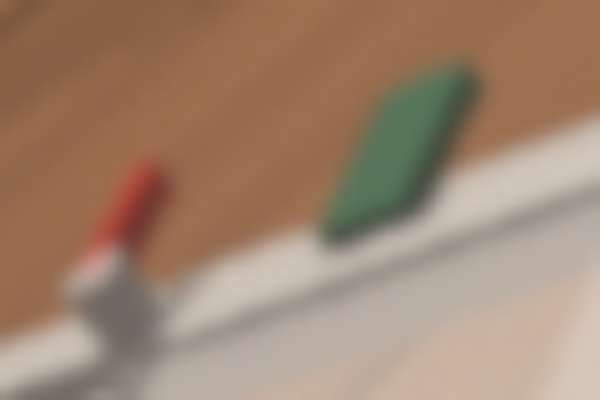

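View pics/z4.png

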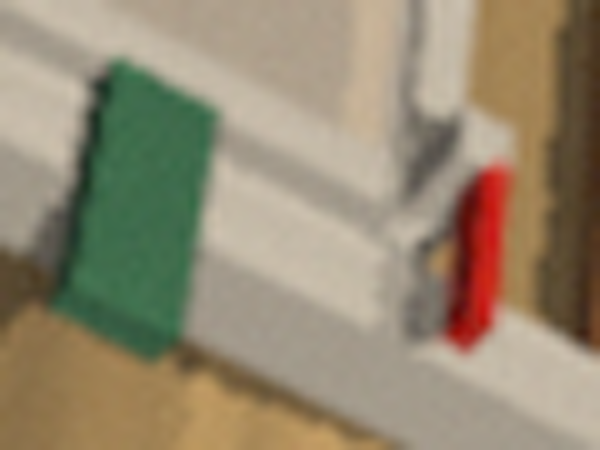

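```bash
python3 - <<'E'
from h import *
a=L('scene0');b=L('side0')
A=lambda x,y:(285+x/10-.45,130+y/10-.45); B=lambda x,y:(235+x/10-.45,235+y/10-.45)
psi=.264
h=np.array([np.cos(psi),np.sin(psi),0]);l=np.array([-np.sin(psi),np.cos(psi),0]);up=np.array([0,0,1.])
c,s=np.cos(np.radians(55)),np.sin(np.radians(55))
Z=s*h+c*up; X=c*h-s*up
F=[np.array(v) for v in([.4936,.0128,.1548],[.5279,-.1141,.1558],[.5982,.0395,.1839],[.6332,-.0856,.1867])]
lipfront=(F[0]+F[1])/2
root=lipfront+.045*X-.012*Z; under=root-.0225*X
print('root',root,'sash from height',(root[2]-.060-.574*.05)/c,'under',under)
print('fairing BM rel root x,l,z',[(np.array([X,l,Z])@(f-root)).round(4) for f in F])
for n,p,q in [('ol',(390,90),(165,335)),('oh',(465,68),(65,295)),('ih',(410,215),(115,62)),('il',(330,230),(215,112)),('tip',(155,178),(470,335))]:
    T,e=tri(a,A(*p),b,B(*q)); print(n,T.round(4),e,(np.array([X,l,Z])@(T-root)).round(4))
pl=np.array([.39894,.13014,0]); front=pl-.21*l+.06*up
print('root rel plinth edge',np.array([X,l,Z])@(root-front))
E
```

```text
root [ 0.52617743 -0.04647982  0.11155524] sash from height 0.03984689628496997 under [ 0.51371909 -0.04984743  0.12998616]
fairing BM rel root x,l,z [array([-0.0446,  0.0657,  0.0117]), array([-0.0454, -0.0657,  0.0123]), array([-0.0065,  0.0642,  0.1168]), array([-0.0082, -0.0657,  0.1194])]
ol [0.5014 0.2012 0.1546] [array([0.3, 0. ]), array([ 0.4, -0.1])] [-0.0119  0.2455  0.058 ]
oh [0.5185 0.2064 0.1646] [array([0.2, 0. ]), array([ 0.3, -0. ])] [-0.0099  0.2461  0.0784]
ih [0.5364 0.1473 0.1653] [array([-0.8, -0.1]), array([-1. ,  0.1])] [-0.0094  0.1844  0.0803]
il [0.5172 0.1443 0.1549] [array([-0.7, -0.1]), array([-1. ,  0.1])] [-0.0119  0.1865  0.0585]
tip [0.4566 0.1645 0.1326] [array([-0.2, -0. ]), array([-0.2,  0. ])] [-0.0242  0.2218  0.0021]
root rel plinth edge [0.0017854  0.00629751 0.09243363]
```

```bash
cat >> h.py <<'E'
from scipy.spatial.transform import Rotation as Ro
psi=.264
hh=np.array([np.cos(psi),np.sin(psi),0]);ll=np.array([-np.sin(psi),np.cos(psi),0]);up=np.array([0,0,1.])
c_,s_=np.cos(np.radians(55)),np.sin(np.radians(55))
Z=s_*hh+c_*up; X=c_*hh-s_*up
def rot(o): return Ro.from_quat(np.roll(o['tool_rot'],-1)).as_matrix()
def st(target=None):
    o=sensors.observe();R=rot(o)
    print('t',round(o['time'],2),'tcp',o['tool_pos'].round(4),'F',o['ft_force'].round(1),'w',round(o['gripper_width'],4),'q',o['joint_positions'].round(2))
    print('axes x',R[:,0].round(3),'y',R[:,1].round(3),'z',R[:,2].round(3))
    a=np.arctan2(np.cross(R[:,0],ll)[2],R[:,0]@ll);print('angle of ll from toolx (about up) deg',np.degrees(a))
    print('hood dirs in tool: h',(R.T@hh).round(3),'l',(R.T@ll).round(3),'Z',(R.T@Z).round(3))
    if target is not None: print('delta tool mm',(R.T@(np.array(target)-o['tool_pos'])*1000).round(1))
E
python3 - <<'E'
from h import *
root=np.array([.52617,-.04648,.11156]); edge=root-.045*X; print('edge',edge)
app=edge-.045*hh; app[2]=.217; print(app); st(app)
E
```

```text
edge [ 0.50125331 -0.05321521  0.14842184]
[ 0.45781238 -0.06495769  0.217     ]
t 0.15 tcp [ 0.198  -0.6185  0.2178] F [ 1.1 -0.3 -0.7] w 0.0929 q [ 1.23  0.62 -0.01  1.42  0.01  1.1  -0.04]
axes x [ 0.305 -0.952 -0.002] y [-0.001  0.002 -1.   ] z [ 0.952  0.305 -0.   ]
angle of ll from toolx (about up) deg 177.37204621038433
hood dirs in tool: h [ 0.046 -0.     0.999] l [-0.999  0.002  0.046] Z [ 0.036 -0.574  0.818]
delta tool mm [-447.9    1.6  416.2]
```

>>> step_arm(
  deltas=[
    [-1,[0,0,0],2.6],
    [-1,[-20,0,15],0],
    [-1,[-30,0,25],0],
    [-1,[-30,0,25],0],
    [-1,[-30,0,25],0],
  ],
)

```text
time: 0.57
tool_pos: [0.2564, -0.4877, 0.2182]
tool_rot: [0.562, -0.561, 0.43, -0.43]
ft_force: [1.1, -0.0, -0.6]
gripper_width: 0.0641
```

>>> step_arm(
  deltas=[
    [-1,[-30,0,28],0],
    [-1,[-30,0,28],0],
    [-1,[-30,0,28],0],
    [-1,[-30,0,28],0],
    [-1,[-30,0,28],0],
  ],
)

```text
time: 0.98
tool_pos: [0.3526, -0.306, 0.2187]
tool_rot: [0.562, -0.561, 0.43, -0.43]
ft_force: [0.4, -0.0, -0.3]
gripper_width: 0.0308
```

>>> step_arm(
  deltas=[
    [-1,[-30,0,28],0],
    [-1,[-30,0,28],0],
    [-1,[-30,0,20],0],
    [-1,[-15,0,10],0],
    [-1,[0,0,0],0],
  ],
)

```text
time: 1.4
tool_pos: [0.4094, -0.1788, 0.2187]
tool_rot: [0.565, -0.563, 0.427, -0.427]
ft_force: [0.2, 0.5, 0.6]
gripper_width: 0.001
```

```bash
python3 - <<'E'
from h import *
st([.4578,-.0650,.125])
E
```

```text
t 1.4 tcp [ 0.4094 -0.1788  0.2187] F [0.2 0.5 0.6] w 0.001 q [ 0.45  0.31 -0.11  1.98  0.04  0.86 -0.98]
axes x [ 0.271 -0.963 -0.002] y [ 0.001  0.003 -1.   ] z [0.963 0.271 0.001]
angle of ll from toolx (about up) deg 179.40895864320927
hood dirs in tool: h [0.01  0.001 1.   ] l [-1.     0.002  0.01 ] Z [ 0.007 -0.573  0.82 ]
delta tool mm [-96.2  94.   77.3]
```

>>> step_arm(
  deltas=[
    [-1,[-30,0,20],0],
    [-1,[-30,0,20],0],
    [-1,[-25,0,20],0],
    [-1,[-11,0,12],0],
    [-1,[0,0,0],0],
  ],
)

```text
time: 1.82
tool_pos: [0.4539, -0.0696, 0.2187]
tool_rot: [0.564, -0.562, 0.428, -0.428]
ft_force: [0.6, -1.2, 0.9]
gripper_width: 0.0004
```

```bash
python3 - <<'E'
from h import *
st([.4578,-.0650,.125]); snap('side','side1');snap('wrist','wrist1')
E
```

```text
t 1.82 tcp [ 0.4539 -0.0696  0.2187] F [ 0.6 -1.2  0.9] w 0.0004 q [ 0.21  0.33 -0.14  1.95  0.06  0.87 -1.26]
axes x [ 0.267 -0.964 -0.001] y [ 0.002  0.002 -1.   ] z [0.964 0.267 0.002]
angle of ll from toolx (about up) deg 179.6320241895321
hood dirs in tool: h [0.006 0.002 1.   ] l [-1.     0.001  0.006] Z [ 0.005 -0.572  0.82 ]
delta tool mm [-3.3 93.7  4.8]
```

View pics/side1.png

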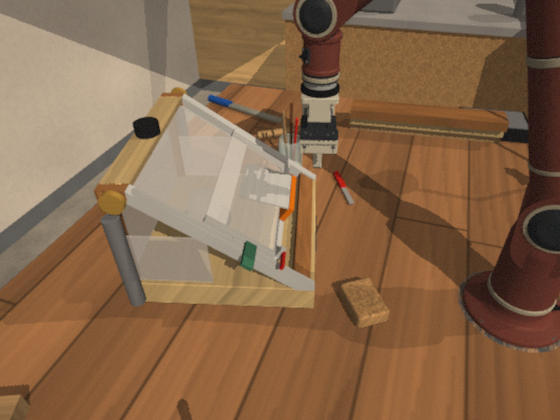

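View pics/wrist1.png

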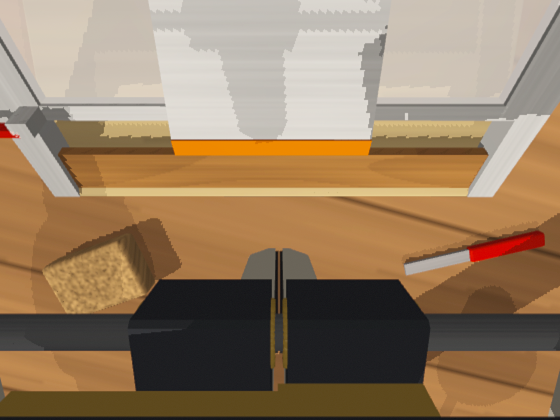

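Side: shut gripper at (320,150), in front of the hood. Wrist: orange lip spans u 172–371 at row 148, fingers at u≈279, clear of stone and knife. Descending.

>>> step_arm(
  deltas=[
    [-1,[-2,30,2],0],
    [-1,[-2,30,2],0],
    [-1,[0,20,0],0],
    [-1,[0,8,0],0],
    [-1,[0,0,0],0],
  ],
)

```text
time: 2.33
tool_pos: [0.4531, -0.0698, 0.1291]
tool_rot: [-0.56, 0.562, -0.432, 0.429]
ft_force: [0.0, -0.2, 0.0]
gripper_width: 0.0006
```

>>> step_arm(
  deltas=[
    [-1,[0,0,8],0],
    [-1,[0,0,7],0],
    [-1,[0,0,5],0],
    [-1,[0,0,3],0],
    [-1,[0,0,0],0],
  ],
)

```text
time: 2.75
tool_pos: [0.4788, -0.0613, 0.1315]
tool_rot: [0.562, -0.561, 0.429, -0.43]
ft_force: [-0.9, 0.1, -0.2]
gripper_width: 0.0004
```

```bash
python3 - <<'E'
from h import *
st([.5012,-.0532,.130]); s=snap('side','side2')
cv2.imwrite('pics/z5.png',cv2.resize(cv2.imread('pics/side2.png')[110:310,200:370],(680,600)if 0 else (510,600),interpolation=cv2.INTER_CUBIC))
E
```

```text
t 2.75 tcp [ 0.4788 -0.0613  0.1315] F [-0.9  0.1 -0.2] w 0.0004 q [ 0.17  0.48 -0.12  2.    0.09  0.66 -1.32]
axes x [ 0.262 -0.965  0.001] y [ 0.003  0.    -1.   ] z [0.965 0.262 0.003]
angle of ll from toolx (about up) deg 179.92889946351914
hood dirs in tool: h [0.001 0.003 1.   ] l [-1.    -0.001  0.001] Z [ 0.001 -0.571  0.821]
delta tool mm [-2.   1.5 23.7]
```

View pics/z5.png

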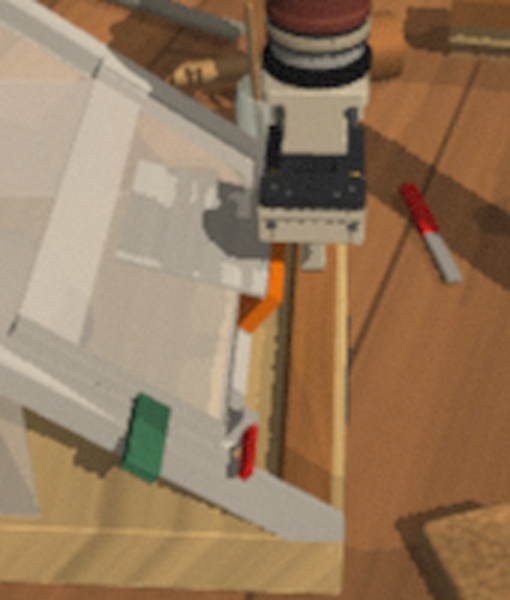

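Fingertips (zoom (312,255)) are below and in front of the orange lip's front edge (278,270), not yet touching. Closing in gently.

>>> step_arm(
  deltas=[
    [-1,[0,3,3],0],
    [-1,[0,0,3],0],
    [-1,[0,0,2],0],
    [-1,[0,0,2],0],
    [-1,[0,0,0],0],
  ],
)

```text
time: 3.22
tool_pos: [0.4874, -0.0589, 0.1277]
tool_rot: [0.562, -0.561, 0.43, -0.43]
ft_force: [-0.5, 0.8, -0.1]
gripper_width: -0.0002
```

>>> step_arm(
  deltas=[
    [-1,[0,0,1],0],
    [-1,[0,0,1],0],
    [-1,[0,0,1],0],
    [-1,[0,0,0],0],
  ],
)

```text
time: 3.55
tool_pos: [0.49, -0.0582, 0.1277]
tool_rot: [0.562, -0.561, 0.43, -0.43]
ft_force: [-0.7, 0.5, -0.6]
gripper_width: 0.0004
```

>>> step_arm(
  deltas=[
    [-1,[0,0,1],0],
    [-1,[0,0,1],0],
    [-1,[0,0,0],0],
  ],
)

```text
time: 3.8
tool_pos: [0.4904, -0.0581, 0.1275]
tool_rot: [-0.561, 0.562, -0.431, 0.429]
ft_force: [-2.9, -1.9, 2.6]
gripper_width: 0.0004
```

>>> step_arm(
  deltas=[
    [-1,[0,0,1],0],
    [-1,[0,0,1],0],
    [-1,[0,0,0],0],
  ],
)

```text
time: 4.05
tool_pos: [0.4905, -0.0581, 0.1274]
tool_rot: [-0.56, 0.563, -0.432, 0.428]
ft_force: [-6.2, -1.6, 5.5]
gripper_width: 0.0001
```

>>> step_arm(
  deltas=[
    [-1,[0,-1,0],0],
    [-1,[0,-1,0],0],
    [-1,[0,-1,0],0],
    [-1,[0,0,0],0],
  ],
)

```text
time: 4.38
tool_pos: [0.4934, -0.0572, 0.1305]
tool_rot: [-0.561, 0.562, -0.43, 0.429]
ft_force: [-3.5, -0.5, -0.1]
gripper_width: 0.0005
```

>>> step_arm(
  deltas=[
    [-1,[0,-2,2.9],0],
    [-1,[0,-2.3,3.3],0],
    [-1,[0,-2.3,3.3],0],
    [-1,[0,-2,2.9],0],
    [-1,[0,0,0],0],
  ],
)

```text
time: 4.8
tool_pos: [0.5068, -0.0536, 0.1402]
tool_rot: [0.562, -0.561, 0.429, -0.43]
ft_force: [-3.2, 0.1, 3.3]
gripper_width: 0.0006
```

```bash
python3 - <<'E'
from h import *
st(); s=snap('side','side3')
cv2.imwrite('pics/z6.png',cv2.resize(cv2.imread('pics/side3.png')[110:310,200:370],(510,600),interpolation=cv2.INTER_CUBIC))
E
```

```text
t 4.8 tcp [ 0.5068 -0.0536  0.1402] F [-3.2  0.1  3.3] w 0.0006 q [ 0.15  0.5  -0.12  1.92  0.09  0.72 -1.33]
axes x [ 0.262 -0.965  0.   ] y [ 0.002  0.    -1.   ] z [0.965 0.262 0.002]
angle of ll from toolx (about up) deg 179.9442842076842
hood dirs in tool: h [0.001 0.002 1.   ] l [-1.    -0.     0.001] Z [ 0.001 -0.572  0.82 ]
```

View pics/z6.png

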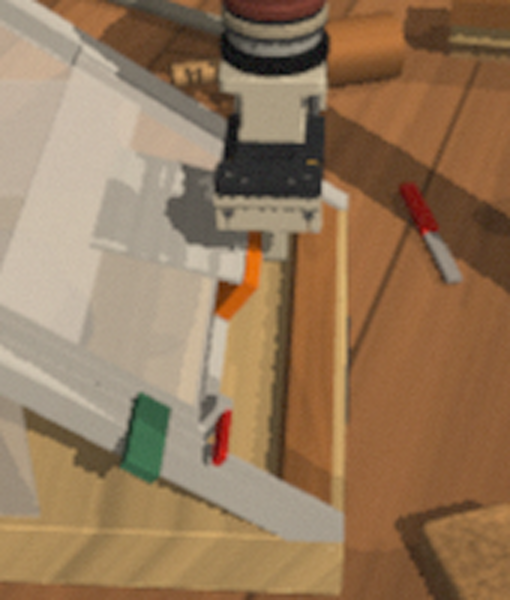

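```bash
cat >> h.py <<'E'
root0=np.array([.52617,-.04648,.11156])
def zc(f,xoff=-.024):
    s=L(f) if isinstance(f,str) else f
    g=cv2.cvtColor(s['frame'],cv2.COLOR_RGB2HSV).astype(int);H,S,v=g[...,0],g[...,1],g[...,2]
    m=((H<6)|(H>174))&(S>150)&(v>90); w=np.zeros_like(m); w[215:290,215:300]=1; m&=w
    yy,xx=np.nonzero(m)
    M=np.array([X,ll,Z]); c=M@(-s['R'].T@s['t']-root0); d=M@(s['R'].T@np.linalg.inv(s['mtx'])@np.r_[xx.mean(),yy.mean(),1])
    return len(xx),(c+d*(xoff-c[0])/d[0]).round(4)
E
python3 - <<'E'
from h import *
for f in('side0','side2','side3'): print(f,zc(f))
# marker in side, top face centre at xoff -.011
s=L('side0');q=np.array([235+140/10-.45,235+201/10-.45])
M=np.array([X,ll,Z]); c=M@(-s['R'].T@s['t']-root0); d=M@(s['R'].T@np.linalg.inv(s['mtx'])@np.r_[q,1]); print(c+d*(-.011-c[0])/d[0])
E
```

```text
side0 (66, array([-0.024 ,  0.2004,  0.0015]))
side2 (65, array([-0.024 ,  0.2003,  0.0014]))
side3 (71, array([-0.024,  0.201,  0.022]))
[-0.011       0.21628019  0.06833638]
```

>>> step_arm(
  deltas=[
    [-1,[0,-2.4,3.3],0],
    [-1,[0,-2.4,3.3],0],
    [-1,[0,-2.4,3.3],0],
    [-1,[0,-2.4,3.3],0],
    [-1,[0,0,0],0],
  ],
)

```text
time: 5.27
tool_pos: [0.5198, -0.0501, 0.1496]
tool_rot: [0.562, -0.561, 0.429, -0.43]
ft_force: [-2.6, 0.2, 0.9]
gripper_width: 0.0006
```

>>> step_arm(
  deltas=[
    [-1,[0,-2.4,3.3],0],
    [-1,[0,-2.4,3.3],0],
    [-1,[0,-2.4,3.3],0],
    [-1,[0,-2.4,3.3],0],
    [-1,[0,0,0],0],
  ],
)

```text
time: 5.68
tool_pos: [0.5326, -0.0466, 0.1592]
tool_rot: [0.562, -0.561, 0.429, -0.43]
ft_force: [-1.9, 0.8, 0.9]
gripper_width: 0.0006
```

```bash
python3 - <<'E'
from h import *
st(); s=snap('side','side4'); print(zc('side4'))
cv2.imwrite('pics/z7.png',cv2.resize(cv2.imread('pics/side4.png')[110:310,200:370],(510,600),interpolation=cv2.INTER_CUBIC))
E
```

```text
t 5.68 tcp [ 0.5326 -0.0466  0.1592] F [-1.9  0.8  0.9] w 0.0006 q [ 0.13  0.51 -0.13  1.83  0.08  0.8  -1.34]
axes x [ 0.262 -0.965  0.   ] y [ 0.003  0.    -1.   ] z [0.965 0.262 0.003]
angle of ll from toolx (about up) deg 179.94609221012092
hood dirs in tool: h [0.001 0.003 1.   ] l [-1.    -0.     0.001] Z [ 0.001 -0.571  0.821]
(69, array([-0.024 ,  0.2011,  0.055 ]))
```

View pics/z7.png

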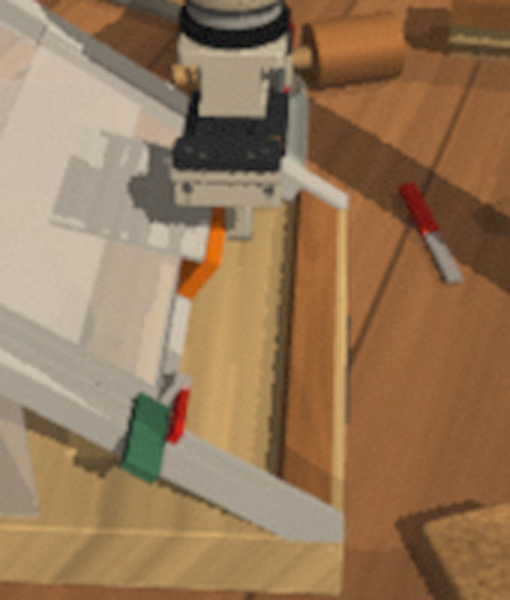

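>>> step_arm(
  deltas=[
    [-1,[0,-2,2.8],0],
    [-1,[0,-2,2.8],0],
    [-1,[0,-1.8,2.4],0],
    [-1,[0,-0.8,1],0],
    [-1,[0,0,0],0],
  ],
)

```text
time: 6.15
tool_pos: [0.5404, -0.0446, 0.1654]
tool_rot: [0.562, -0.561, 0.429, -0.43]
ft_force: [-2.3, -0.1, -0.5]
gripper_width: 0.0005
```

```bash
python3 - <<'E'
from h import *
st(); s=snap('side','side5'); print(zc('side5')); snap('scene','scene5')
a=cv2.imread('pics/scene5.png')[120:180,285:345]; b=cv2.imread('pics/side5.png')[235:280,225:285]
cv2.imwrite('pics/z8.png',np.hstack([cv2.resize(a,(400,400),interpolation=cv2.INTER_CUBIC),cv2.resize(b,(400,400),interpolation=cv2.INTER_CUBIC)]))
E
```

```text
t 6.15 tcp [ 0.5404 -0.0446  0.1654] F [-2.3 -0.1 -0.5] w 0.0005 q [ 0.13  0.51 -0.13  1.8   0.08  0.83 -1.35]
axes x [ 0.262 -0.965  0.   ] y [ 0.001  0.    -1.   ] z [0.965 0.262 0.001]
angle of ll from toolx (about up) deg 179.96288065782394
hood dirs in tool: h [0.001 0.001 1.   ] l [-1.    -0.     0.001] Z [ 0.001 -0.573  0.82 ]
(67, array([-0.024 ,  0.2023,  0.0648]))
```

View pics/z8.png

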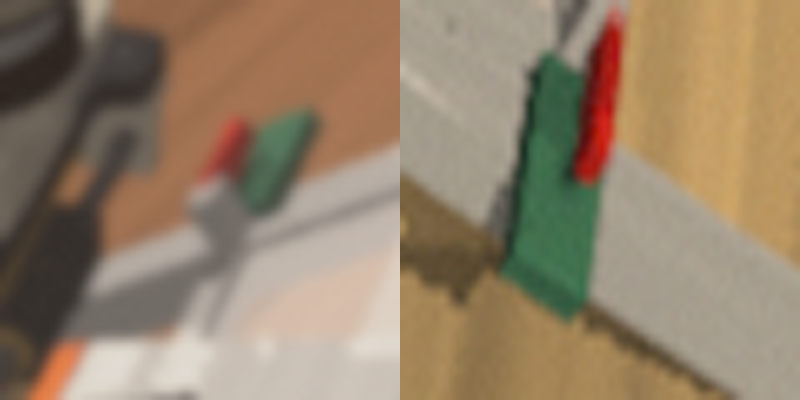

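```bash
python3 - <<'E'
from h import *
M=np.array([X,ll,Z])
a=L('scene5');b=L('side5')
T,e=tri(a,(320.9,137.9),b,(252.8,254.6));print('tip now',M@(T-root0),e)
def on(s,q,xo):
    c=M@(-s['R'].T@s['t']-root0); d=M@(s['R'].T@np.linalg.inv(s['mtx'])@np.r_[q,1]); return (c+d*(xo-c[0])/d[0]).round(4)
def cen(s,k,box):
    g=cv2.cvtColor(s['frame'],cv2.COLOR_RGB2HSV).astype(int);H,S,v=g[...,0],g[...,1],g[...,2]
    m=(((H<6)|(H>174))&(S>130)&(v>80)) if k=='r' else ((H>50)&(H<100)&(S>60))
    x0,x1,y0,y1=box;w=np.zeros(m.shape,bool);w[y0:y1,x0:x1]=1
    yy,xx=np.nonzero(m&w);return len(xx),np.array([xx.mean(),yy.mean()])
sc0=L('scene0');sd0=L('side0')
for n,s,box in(('scene0',sc0,(285,345,130,180)),('scene5',a,(285,345,130,180)),('side0',sd0,(230,300,235,285)),('side5',b,(230,300,235,285))):
    for k,xo in(('r',-.024),('g',-.011)):
        N,q=cen(s,k,box); print(n,k,N,q.round(1),on(s,q,xo))
# sensitivity
print(on(b,(252.8,254.6),-.02)-on(b,(252.8,254.6),-.024),on(a,(320.9,137.9),-.02)-on(a,(320.9,137.9),-.024))
E
```

```text
tip now [-0.02492863  0.22549887  0.06536466] [array([0.2, 0. ]), array([ 0.3, -0.1])]
scene0 r 27 [297.7 150.5] [-0.024   0.2092  0.0004]
scene0 g 47 [324.3 144.4] [-0.011   0.2155  0.0692]
scene5 r 26 [319.  141.7] [-0.024   0.2116  0.0636]
scene5 g 29 [326.  142.7] [-0.011   0.2211  0.0722]
side0 r 71 [282.3 260.3] [-0.024   0.2005  0.0016]
side0 g 311 [248.2 255.7] [-0.011   0.2193  0.0687]
side5 r 73 [254.5 246.3] [-0.024   0.2021  0.0651]
side5 g 264 [247.3 256.7] [-0.011   0.2228  0.07  ]
[ 0.004  -0.0044 -0.0018] [ 0.004   0.0091 -0.0057]
```

>>> step_arm(
  deltas=[
    [-1,[0,-1.2,1.7],0],
    [-1,[0,-1.2,1.7],0],
    [-1,[0,0,0],0],
    [-1,[0,0,0],0],
  ],
)

```text
time: 6.58
tool_pos: [0.5432, -0.0439, 0.1676]
tool_rot: [0.562, -0.561, 0.43, -0.43]
ft_force: [-2.7, -0.4, -0.8]
gripper_width: 0.0003
```

```bash
python3 - <<'E'
from h import *
st(); snap('side','side6'); print(zc('side6'))
E
```

```text
t 6.58 tcp [ 0.5432 -0.0439  0.1676] F [-2.7 -0.4 -0.8] w 0.0003 q [ 0.12  0.51 -0.13  1.79  0.08  0.84 -1.35]
axes x [ 0.261 -0.965  0.   ] y [ 0.  0. -1.] z [0.965 0.261 0.   ]
angle of ll from toolx (about up) deg 179.97572069067687
hood dirs in tool: h [0. 0. 1.] l [-1. -0.  0.] Z [ 0.    -0.573  0.819]
(67, array([-0.024 ,  0.202 ,  0.0684]))
```

>>> step_arm(
  deltas=[
    [-1,[0,-0.6,0.8],0],
    [-1,[0,0,0],0],
    [-1,[0,0,0],0],
    [-1,[0,0,0],0],
  ],
)

```text
time: 6.97
tool_pos: [0.5438, -0.0437, 0.1681]
tool_rot: [-0.562, 0.562, -0.43, 0.43]
ft_force: [-4.1, 0.4, -0.7]
gripper_width: 0.0006
```

>>> step_arm(
  deltas=[
    [-1,[0,1,-3],0],
    [-1,[0,2,-6],0],
    [-1,[0,2,-15],0],
    [-1,[0,0,-25],0],
    [-1,[0,0,-20],0],
  ],
)

```text
time: 7.38
tool_pos: [0.477, -0.062, 0.1633]
tool_rot: [0.562, -0.561, 0.429, -0.43]
ft_force: [0.7, -1.0, -0.7]
gripper_width: 0.0002
```

>>> step_arm(
  deltas=[
    [-1,[0,-20,-20],0],
    [-1,[20,-30,0],0],
    [-1,[35,-10,0],0],
    [-1,[20,0,0],0],
    [-1,[0,0,0],0],
  ],
)

```text
time: 7.8
tool_pos: [0.4795, -0.1454, 0.2247]
tool_rot: [0.56, -0.56, 0.429, -0.435]
ft_force: [0.3, -0.1, -0.6]
gripper_width: 0.0007
```

```bash
python3 - <<'E'
from h import *
st(); s=snap('side','side7'); print(zc('side7')); snap('scene','scene7')
cv2.imwrite('pics/z9.png',np.hstack([cv2.resize(cv2.imread('pics/scene7.png')[110:310,190:390],(400,400)),cv2.resize(cv2.imread('pics/side7.png')[130:330,200:400],(400,400))]))
M=np.array([X,ll,Z])
def on(s,q,xo):
    c=M@(-s['R'].T@s['t']-root0); d=M@(s['R'].T@np.linalg.inv(s['mtx'])@np.r_[q,1]); return (c+d*(xo-c[0])/d[0]).round(4)
s=L('scene7');g=cv2.cvtColor(s['frame'],cv2.COLOR_RGB2HSV).astype(int);H,S,v=g[...,0],g[...,1],g[...,2]
m=((H<6)|(H>174))&(S>130)&(v>80);w=np.zeros(m.shape,bool);w[125:180,285:345]=1
yy,xx=np.nonzero(m&w);print(len(xx),on(s,(xx.mean(),yy.mean()),-.024))
a=cv2.imread('pics/scene7.png')[120:180,285:345]; b=cv2.imread('pics/side7.png')[235:280,225:285]
cv2.imwrite('pics/z10.png',np.hstack([cv2.resize(a,(400,400),interpolation=cv2.INTER_CUBIC),cv2.resize(b,(400,400),interpolation=cv2.INTER_CUBIC)]))
E
```

```text
t 7.8 tcp [ 0.4795 -0.1454  0.2247] F [ 0.3 -0.1 -0.6] w 0.0007 q [ 0.33  0.38 -0.12  1.84  0.06  0.92 -1.12]
axes x [ 0.253 -0.967  0.006] y [ 0.007 -0.005 -1.   ] z [0.967 0.253 0.005]
angle of ll from toolx (about up) deg -179.55403241727194
hood dirs in tool: h [-0.008  0.005  1.   ] l [-1.    -0.006 -0.008] Z [-0.003 -0.569  0.822]
(66, array([-0.024 ,  0.2011,  0.0687]))
25 [-0.024   0.2102  0.0676]
```

View pics/z9.png

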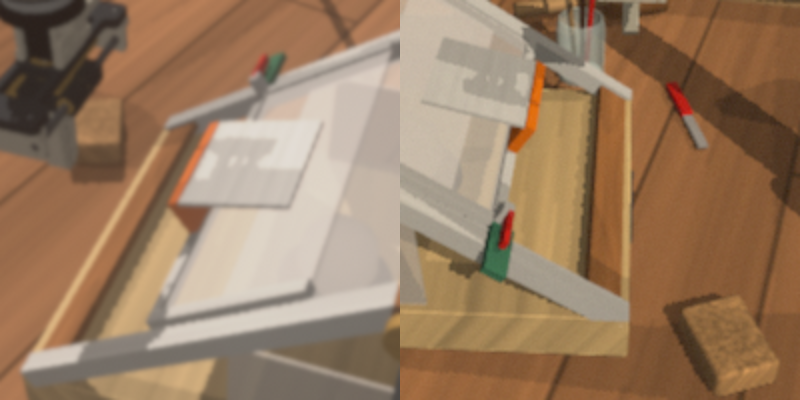

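View pics/z10.png

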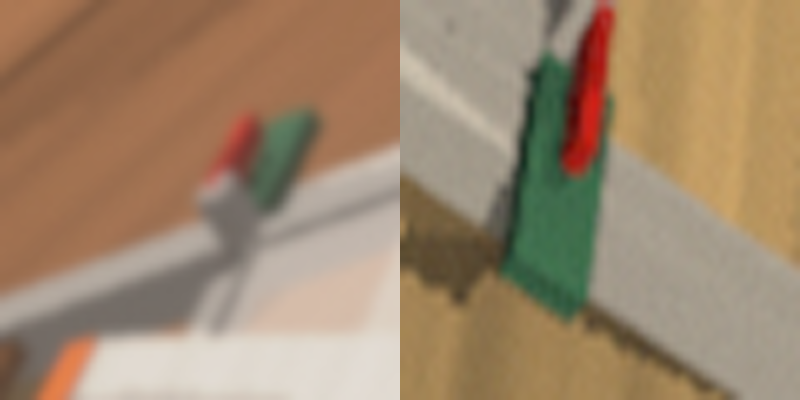

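Side view: the pointer tip (zoom (590,90)) lies over the marker. With parallax removed, the pointer is at 68.7 mm (side) and 67.6 mm (scene), and the marker at 68.7–69.2 mm. The hand is clear and the sash stood still during the retreat; the stone and knife haven't moved.

```bash
python3 - <<'E'
from h import *
print(manip.hand_in())
E
```

```text
the job is handed in; nothing more can be done
None
```

I pushed the window up about 67 mm from beneath the orange lip, until the red pointer was level with the green marker. Then I drew the hand back, moved it clear, and handed the job in at about 8 s.

- **How it was pushed:** The moves only allow the tool to point straight down, so I could not point the fingers square into the hood. The shut, vertical fingers pressed the lip at its lower front edge from below, moving along the slope. Readings between moves stayed below about 9 N.
- **Pointer and marker:** After I let go, the pointer measured 68.7 mm (side camera) and 67.6 mm (scene camera) up the slope from the lip's starting position. The marker, measured before the push, was at 68.7 and 69.2 mm. The two views disagree by about 1 to 1.5 mm, so the pointer is level with the marker's middle to within about 2 mm.
- **Afterwards:** The window stayed put as the hand left. The wrist force was near zero with the hand clear. In the last pictures the marker, stone, knife and jar looked undisturbed; I checked these by eye, not by measurement.

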